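# Lock the demo lamp on its post and switch it on

## Robot

A 7-joint arm with a two-finger parallel gripper is mounted at the origin on the work surface. World frame = base frame: x ahead of the robot, y to its left, z up, the work surface at z = 0. Lengths are in m, angles in rad, forces in N, time in s.
With the tool pointing down it reaches from about 0.425 to 0.95 m from the base axis. Payload 4.7 kg.
Tool frame: the origin (TCP) lies between the finger pads; the fingertips stand manip.tcp_to_tips ahead of it and the grasp point (between the pads) lies 8 mm behind it (manip.tcp_to_tips is the distance from the TCP to the fingertips, in m); z points along the fingers, y is the line along which they close (so a half turn about z gives the same grasp; the last joint's range is limited). The gripper opens to 87 mm and grips with 3 to 60 N. Pads are 19 mm wide; open, the fingers measure 117 mm over their backs; the gripper's body (75 mm by 190 mm) begins 51 mm behind the grasp point.
Start: joints at [-1.366, 0.469, -0.049, 1.532, 0.024, 1.141, -0.082], TCP at [0.156, 0.657, 0.205] pointing down, gripper open.
Joint ranges: [-2.59, 2.59], [-0.33, 1.99], [-1.39, 1.29], [0.1, 2.45], [-1.04, 4.18], [0.21, 1.99], [-2.66, 2.66]. Speed limits (rad/s): [2.57, 2.57, 3.14, 3.14, 3.14, 3.14, 3.14].

## Interface

Orientations are given as [roll, pitch, yaw] about the fixed x, y, z axes, in that order (R = Rz(yaw) Ry(pitch) Rx(roll)).
In Python, from rig import get_state, eyes, hand_in, manip gives the robot as it stands.
- The arm moves only by the tool step_arm, never from a script. Its argument "deltas" is a list of rows, each an object of numbers: "dx", "dy", "dz": the shift along the tool's x, y, z in units of 25 mm (1.0 is 25 mm); "turn": the turn about the tool's z in units of 10 degrees (1.0 is 10 degrees); "jaw": the opening, from 0 (shut) to 1 (fully open). A call has 1 to 8 rows; each row is the pose to reach, as a shift and turn from the pose commanded when the call began, along the tool's axes at that moment; what a row does not reach only later rows make up. A row lasts 1/8 s, in which the tool goes at most 62.5 mm and 10.7 degrees, less where a joint would pass 70% of its speed; a pose out of reach is approached as far as the arm can. A call with a gripper value outside its range is refused whole. The fingers move at their own pace and stop on an object; "newtons" is the grip in N (left out, the last holds). Time passes only in rows, so rows that repeat a pose let the fingers close. It gives the time, the measured TCP pose, the force, the opening and the grip force at its end, in the units of the state.
- get_state(): the state, without advancing time (a new reading comes with each control period).
- eyes.snapshot(name): name is "side" or "top"; returns the picture (384x512x3 uint8, red, green, blue); there is no depth.
- eyes.camera_model(name): a dict with "intrinsics" (3x3 intrinsics, pixels), "k1" (the pictures are not rectified: a ray, as slopes to the right and down, at radius r is drawn at 1 + k1 r^2 times it, then the intrinsics apply), "world_from_camera" (4x4, takes a point from camera to world coordinates). Camera axes: x right, y up, looking along -z (the intrinsics and any distortion apply to the point x, -y, -z); pixel columns grow to the right and rows downward; lengths in m; the calibration is good to about 2 mm. A picture is of the moment at which its call begins. camera_model takes no time and is no camera call.
- hand_in(): hands the job in; it is judged then, once.
Trained networks look in the newest picture that a camera, given by its name, has taken for a name from the list of things; names that differ only in an ending like _2 or _b are one class to them, and where a whole thing is asked for, a point or a joint stands for the part that bears it (a point fixed in the world has none). Each returns a list of dicts, best first, with "score" (0 to 1); they miss things now and then, are a little off and sometimes report something else, mostly with a low value. They report only what shows in the picture. A call takes as long as a camera call.
- eyes.find_in(camera, query): "position" ([row, column] in pixels, amid what is visible of it).
- eyes.cut_out(camera, query): "region" (384x512 bool, what is visible of it) and "position" ([row, column] in pixels, amid what is visible of it).
The state is a dict: "t": time; "q": joint angles; "qd": joint speeds; "tau": joint torques, N m; "ee_pos": TCP position; "tcp_rot": TCP orientation; "wrist_force": force on the tool from outside, world axes, zero at the start; "wrist_torque": the same for the moment, N m; "opening": finger opening in m; "finger_force": force on a finger pad.
Only numpy, scipy, OpenCV 4.12 (cv2) and the standard library are available. Lean on these libraries where they do the work, as an engineer would, in place of code of your own. Each camera call takes 0.05 s, during which the arm holds its last target. There are 200 camera calls.

## Task

Get the shop's demo lamp ready for display: push the lamp arm round its post until the clamping screw on the collar squarely faces the flat on the post, then press the screw's lever all the way down so that it is tight on the flat. After that pull the switch knob straight up to its stop for a moment to switch the lamp on, and let it spring back down; leave the toolbox, tape roll, tin and screwdriver where they are.

Things in the scene. Friction and masses are not known exactly. Their poses are not given: they have to be found in the camera images.
- post: upright aluminium post, D-shaped from above: 40 mm diameter with one flat along its whole length, 12 mm from the axis and 32 mm wide; fixed on a dark steel base plate (160 x 320 x 15 mm, immovable). Origin on its axis at its foot (15 mm above the table); z up; the flat faces the post's own -x. Top 145 mm above the table; the upper 35 mm stand free above the collar
- flat_face (a point): middle of the post's flat above the collar, 130 mm above the table
- lamp (a joint): angle of the lamp (collar, screw and arm) about the post, rad; 0 = the screw squarely faces the flat; positive = anticlockwise from above. It always starts positive (0.65 or more): push it clockwise. Range -0.9 to 1.7. Stays where it is left (friction 0.25 Nm). The steel collar is 76 mm in diameter, from 75 to 110 mm above the table
- lamp_arm (a point): on the centre line of the lamp arm, 100 mm from the post's axis. The arm points opposite to the screw (at lamp angle 0 along the post's own +x); 22 mm wide, 20 mm high, centre 92.5 mm above the table, free from 38 to 122 mm from the axis; a grey lamp head (66 x 60 x 30 mm) follows, out to 188 mm
- lever (a joint): turn of the clamping screw by its lever, rad: 0 = loose, about 1.25 = tight (limit 1.4). At 0 the lever leans 0.45 rad from straight up, to the right for someone looking along the screw towards the post; tightening swings it on to the right and down, to about level. If it does not face the flat, the screw hits the post's round side: the lever resists from about 0.2 and springs back there when let go
- screw_hub (a point): where the black lever meets the screw, on the screw's axis, 92.5 mm above the table. The screw lies level and radially in the collar, opposite to the lamp arm; this point is 68 mm from the post's axis when loose; screw and lever move 7.9 mm towards the post per rad of tightening
- lever_end (a point): centre of the 18 mm ball at the lever's end; the lever is a black bar 12 mm thick, 95 mm from the screw's axis to this point, and swings in the upright plane through screw_hub square to the screw. Friction 0.12 Nm; it stays where it is left
- knob (a joint): lift of the switch knob, m; 0 = resting down, 0.015 = at its stop. A spring pulls it down (about 2 N at rest, 6 N at the stop)
- knob_grip (a point): centre of the knob's head, on its axis: an upright black cylinder 36 mm diameter and 28 mm high on a thin stalk, its underside 16 mm above a grey switch box (70 x 70 mm, top 75 mm above the table). At rest this point is 108 mm above the table
- toolbox: bystander: small olive metal toolbox 94 x 174 x 90 mm, origin under its centre
- tape: bystander: grey-brown roll of tape 100 mm diameter, 45 mm high, origin under its centre
- tin: bystander: steel tin 72 mm diameter, 100 mm high, origin under its centre
- driver: bystander: screwdriver with wooden handle, 200 mm long, lying flat

How it is judged:
On the way, in this order (a step that is already met when the one before it is completed fails the run):
1. the lamp is turned until the screw faces the flat (within 0.25 rad), the lever still loose (value of joint lamp between -0.25 and 0.25 rad and value of joint lever below 0.6 rad), for 0.2 s.
2. the lever is pressed down and the screw is tight on the flat (value of joint lever above 1 rad and value of joint lamp between -0.17 and 0.17 rad), for 0.2 s.
3. the switch knob is pulled up to its stop (value of joint knob above 0.011 m), for 0.1 s.
At the end, for the whole second after the job is handed in: The screw faces the flat within 0.17 rad (10 degrees), the lever is turned at least 1.0 rad (tight), the switch knob has been pulled at least 11 mm and rests within 3 mm of its low position again, and the four bystanders lie within 30 mm of where they were (all of step 2 and value of joint knob below 0.003 m and distance of each of toolbox, tape, tin, driver from where it was at the start of the episode below 0.03 m); the robot touches nothing.
It fails at once if a bystander is pushed away by more than 30 mm (distance of any of toolbox, tape, tin, driver from where it was at the start of the episode above 0.03 m).
It also fails if it takes over 72 s, if anything falls off the work surface, if the arm or the gripper's body presses on something with over 40 N, if the wrist force passes 120 N, or if a joint passes its speed limit or range.

## Working session

There is one attempt and no reset: what is moved stays moved. The work goes in short steps, Python scripts to look and compute and a tool call to move; the robot and the scene stay as the last step left them, time stands still between calls to the robot, and variables do not carry over. Pictures are saved under pics/ and viewed, at most 10 in all, crops included, and the job is handed in when it is done.

Besides the shell and the picture viewer there is one more tool, called after "Request:" as name(argument=value, ...) on one line, values as JSON. step_arm: Moves the arm, as the interface text tells. Its arguments: {"type":"object","properties":{"deltas":{"type":"array","items":{"type":"object","properties":{"dx":{"type":"number"},"dy":{"type":"number"},"dz":{"type":"number"},"turn":{"type":"number"},"jaw":{"type":"number"}}}},"newtons":{"type":"number"}},"required":["deltas"]}

```bash
mkdir -p pics
cat > h.py <<'E'
import numpy as np, cv2
from rig import get_state, eyes, hand_in, manip
def ray(cam,rc):
    m=eyes.camera_model(cam);K=np.array(m["intrinsics"]);T=np.array(m["world_from_camera"])
    d=np.array([(rc[1]-K[0,2])/K[0,0],(rc[0]-K[1,2])/K[1,1]]);u=d.copy()
    for _ in range(30): u=d/(1+m["k1"]*(u@u))
    return T[:3,3],T[:3,:3]@np.array([u[0],-u[1],-1])
def atz(cam,rc,z):
    o,d=ray(cam,rc);return o+d*(z-o[2])/d[2]
def proj(cam,p):
    m=eyes.camera_model(cam);K=np.array(m["intrinsics"]);T=np.array(m["world_from_camera"])
    c=T[:3,:3].T@(np.array(p)-T[:3,3]);u=np.array([c[0],-c[1]])/-c[2];u=u*(1+m["k1"]*(u@u))
    return np.array([K[1,1]*u[1]+K[1,2],K[0,0]*u[0]+K[0,2]])
def snap(cam,f): 
    im=eyes.snapshot(cam);cv2.imwrite(f,im[:,:,::-1]);return im
E
python3 - <<'E'
from h import *
np.set_printoptions(precision=3,suppress=True)
print(manip.tcp_to_tips,get_state())
for c in("top","side"):
    snap(c,f"pics/{c}0.png");print(c,np.array(eyes.camera_model(c)["world_from_camera"]))
    for q,z in(("flat_face",.13),("lamp_arm",.0925),("screw_hub",.0925),("lever_end",.15),("knob_grip",.108),("post",.145),("toolbox",.09),("tape",.045),("tin",.1),("driver",.015)):
        for r in eyes.find_in(c,q)[:2]: print(q,round(r["score"],2),np.round(r["position"],1),atz(c,r["position"],z))
E
```

```text
0.011 {'t': 0.0, 'q': array([-1.366,  0.469, -0.049,  1.534,  0.024,  1.141, -0.082]), 'qd': array([-0.001, -0.001, -0.   , -0.   ,  0.001,  0.   ,  0.   ]), 'tau': array([  0.001, -50.797,  -0.081, -23.615,  -0.061,   0.038,   0.   ]), 'ee_pos': array([0.156, 0.656, 0.204]), 'tcp_rot': array([-3.14 ,  0.   ,  2.908]), 'wrist_force': array([ 0.572,  0.35 , -0.184]), 'wrist_torque': array([ 0.011, -0.018, -0.017]), 'finger_force': 0.0, 'opening': 0.08705073557718104}
top [[-0.016  0.996 -0.085  0.466]
 [-1.    -0.016  0.004 -0.019]
 [ 0.003  0.085  0.996  1.347]
 [ 0.     0.     0.     1.   ]]
flat_face 0.93 [183.7 196.1] [0.575 0.152 0.13 ]
lamp_arm 0.81 [184.5 194. ] [0.576 0.164 0.093]
screw_hub 0.62 [185.7 235.2] [0.57  0.033 0.093]
lever_end 0.61 [187.6 232.4] [0.56  0.039 0.15 ]
lever_end 0.42 [184.5 233. ] [0.569 0.037 0.15 ]
post 0.95 [180.9 199.2] [0.582 0.14  0.145]
post 0.2 [182.7 375.6] [ 0.568 -0.396  0.145]
toolbox 0.71 [145.5 349.3] [ 0.694 -0.334  0.09 ]
tape 0.87 [147.9 122. ] [0.705 0.408 0.045]
tin 0.57 [183.9 375.3] [ 0.568 -0.409  0.1  ]
driver 0.74 [210.9 376.9] [ 0.484 -0.437  0.015]
side [[-0.985  0.115 -0.132  0.345]
 [-0.175 -0.618  0.766  1.225]
 [ 0.006  0.777  0.629  1.137]
 [ 0.     0.     0.     1.   ]]
flat_face 0.96 [235.7 236.2] [0.565 0.205 0.13 ]
flat_face 0.22 [152.6 229.3] [ 0.675 -0.212  0.13 ]
lamp_arm 0.79 [239.8 233. ] [0.579 0.186 0.093]
lever_end 0.74 [239.8 234.3] [0.563 0.243 0.15 ]
knob_grip 0.46 [181.4 247. ] [ 0.587 -0.085  0.108]
post 0.62 [233.2 238.1] [0.559 0.209 0.145]
toolbox 0.95 [153.1 233.1] [ 0.674 -0.269  0.09 ]
toolbox 0.52 [149.1 281.9] [ 0.497 -0.329  0.09 ]
tape 0.67 [303.3 180.1] [0.683 0.412 0.045]
driver 0.72 [152.6 284.6] [ 0.494 -0.418  0.015]
```

Run:
```python
import cv2
a=cv2.imread('pics/top0.png');b=cv2.imread('pics/side0.png')
cv2.imwrite('pics/a1.png',cv2.resize(a[80:270,90:410],(800,475),interpolation=3))
cv2.imwrite('pics/a2.png',cv2.resize(b[120:350,130:430],(780,598),interpolation=3))
```

```text
(no output)
```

View pics/a1.png

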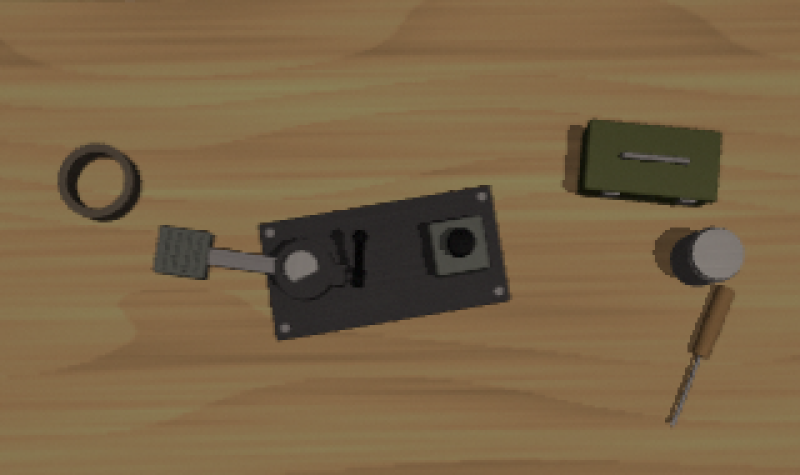

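View pics/a2.png

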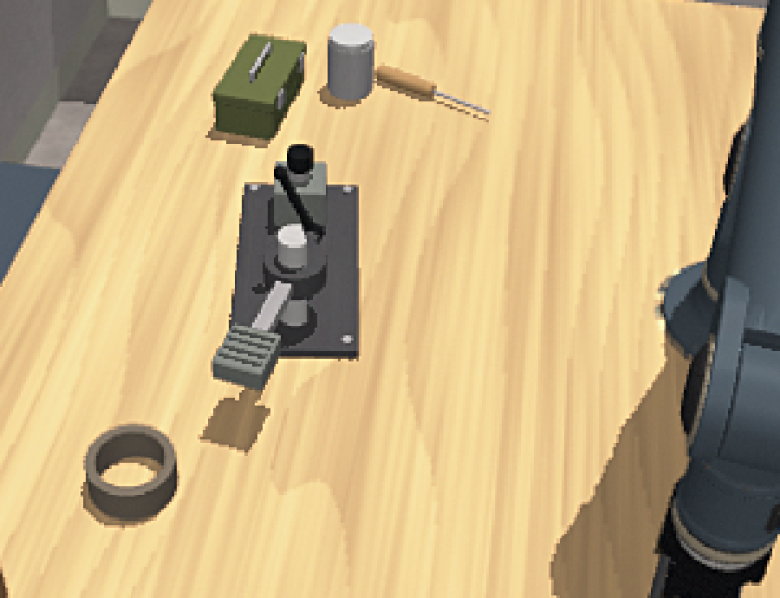

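Run:
```python
from h import *
a=cv2.imread('pics/top0.png')
cv2.imwrite('pics/a3.png',cv2.resize(a[160:210,145:245],(800,400),interpolation=cv2.INTER_CUBIC))
np.set_printoptions(precision=4,suppress=True)
for q,z in(("post",.145),("lamp_arm",.1025),("lever_end",.17),("knob_grip",.122),("flat_face",.145)):
    r=eyes.cut_out("top",q)
    if r:
        m=r[0]["region"].astype(np.uint8);ys,xs=np.nonzero(m);print(q,r[0]["score"],m.sum(),r[0]["position"],ys.min(),ys.max(),xs.min(),xs.max(),atz("top",[ys.mean(),xs.mean()],z))
# bright post top
g=a[160:210,185:225].astype(int).min(2);t=np.argwhere(g>110)+[160,185]
W=np.array([atz("top",p,.145)[:2] for p in t]);print(len(W))
for r in range(174,196):print(a[r,198:222].min(1) if 0 else ' '.join('%3d'%v for v in a[r,198:222].mean(1)))
```

```text
post 0.83 1290 [185.5, 199.6] 170 199 151 236 [0.5715 0.1561 0.145 ]
lamp_arm 0.59 1106 [186.1, 190.6] 171 199 151 236 [0.5753 0.1701 0.1025]
lever_end 0.63 102 [182.3, 229.0] 172 194 231 236 [0.5719 0.0351 0.17  ]
knob_grip 0.4 106 [174.8, 272.9] 171 182 269 279 [ 0.5941 -0.0891  0.122 ]
flat_face 0.85 1200 [182.7, 200.5] 170 199 151 236 [0.5714 0.1581 0.145 ]
72
 89  61  40  41  41  40  40  39  38  41  40  42  37  40  39  40  40  40  40  40  40  39  40  36
 40  38  41  40  39  40  39  40  34  22  28  38  38  32  34  38  40  42  41  41  41  40  41  42
 38  39  39  41  34  22  23  21  24  26  34  37  41  40  42  41  41  39  38  42  43  42  43  41
 38  41  38  34  20  20  25  29  35  42  41  42  41  42  40  41  41  43  41  39  40  41  40  41
 40  39  34  19  22  25  37  42  42  43  42  41  42  41  41  42  41  40  42  43  41  39  40  42
 41  33  21  22  27  34  43  41  42  42  43  41  41  41  42  42  40  44  41  43  42  42  40  43
 33  23  20  23  31  42  41  39  35  44  69  78  95  86  61  55  42  43  42  41  41  42  41  40
 21  24  23  33  42  42  43  43  66 101 113 115 117 116 116 1
[... 678 characters left out ...]
 107  72  47  42  43  42  43
 52  55  40  40  42  56  90 116 114 114 117 119 117 116 117 107  73  49  45  41  42  42  41  43
 22  27  35  41  44  35  45  89 114 115 117 117 111  93  70  49  46  40  43  43  42  42  41  43
 20  24  34  42  44  42  40  66 101 116 107  83  72  49  44  41  42  41  42  43  43  43  43  40
 35  18  29  42  43  41  41  41  58  80  73  49  44  42  42  41  43  42  42  41  41  41  43  42
 35  21  24  35  42  43  43  44  42  43  42  42  44  43  42  43  42  42  42  41  42  43  41  40
 42  38  33  30  40  42  43  41  43  41  41  42  44  42  43  43  42  43  43  44  41  42  39  28
 40  39  40  34  32  41  41  42  41  42  42  41  44  43  42  42  43  42  42  42  43  44  32  21
```

View pics/a3.png

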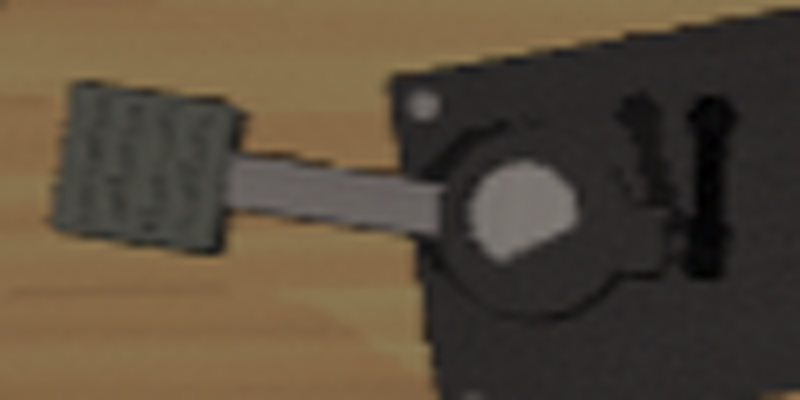

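```bash
cat > fit.py <<'E'
from h import *
from scipy.optimize import minimize
a=cv2.imread('pics/top0.png').astype(float).mean(2)
S=8
def render(polys,box):
    r0,r1,c0,c1=box;im=np.zeros(((r1-r0)*S,(c1-c0)*S),np.uint8)
    for P in polys:
        uv=np.array([proj("top",p) for p in P]);q=np.stack([(uv[:,1]-c0+.5)*S-.5,(uv[:,0]-r0+.5)*S-.5],1)
        cv2.fillPoly(im,[np.round(q*16).astype(np.int32)],255,shift=4)
    return cv2.resize(im,(c1-c0,r1-r0),interpolation=cv2.INTER_AREA)/255.
def D(p):
    x,y,th=p;h=np.arctan2(16,12);t=np.linspace(th+h,th+2*np.pi-h,60)
    return [[x+.02*np.cos(s),y+.02*np.sin(s),.145] for s in t]
box=(178,196,201,220);img=(a[178:196,201:220]-42)/75
f=lambda p:((render([D(p)],box)-img)**2).sum()
best=min((minimize(f,[.571,.126,t],method="Nelder-Mead",options=dict(initial_simplex=np.array([[.571,.126,t],[.576,.126,t],[.571,.131,t],[.571,.126,t+.3]]))) for t in(-2.8,-2.5,-2.1)),key=lambda r:r.fun)
print("post",best.x,best.fun)
c=best.x
# arm edges: bright rows for columns
pts=[]
for col in range(176,197):
    v=a[176:194,col];
    bg=None
    pts.append((col,' '.join('%3d'%k for k in v)))
for k in pts[::4]:print(*k)
E
python3 fit.py
```

```text
Traceback (most recent call last):
  File "fit.py", line 16, in <module>
    best=min((minimize(f,[.571,.126,t],method="Nelder-Mead",options=dict(initial_simplex=np.array([[.571,.126,t],[.576,.126,t],[.571,.131,t],[.571,.126,t+.3]]))) for t in(-2.8,-2.5,-2.1)),key=lambda r:r.fun)
  File "fit.py", line 16, in <genexpr>
    best=min((minimize(f,[.571,.126,t],method="Nelder-Mead",options=dict(initial_simplex=np.array([[.571,.126,t],[.576,.126,t],[.571,.131,t],[.571,.126,t+.3]]))) for t in(-2.8,-2.5,-2.1)),key=lambda r:r.fun)
              ~~~~~~~~^^^^^^^^^^^^^^^^^^^^^^^^^^^^^^^^^^^^^^^^^^^^^^^^^^^^^^^^^^^^^^^^^^^^^^^^^^^^^^^^^^^^^^^^^^^^^^^^^^^^^^^^^^^^^^^^^^^^^^^^^^^^^^^^^^^^^^^^^^^
  File "fit.py", line 15, in <lambda>
    f=lambda p:((render([D(p)],box)-img)**2).sum()
                 ~~~~~~^^^^^^^^^^^^
  File "fit.py", line 8, in render
    uv=np.array([proj("top",p) for p in P]);q=np.stack([(uv[:,1]-c0+.5)*S-.5,(uv[:,0]-r0+.5)*S-.5],1)
                 ~~~~^^^^^^^^^
  File "h.py", line 11, in proj
    m=eyes.camera_model(cam);K=np.array(m["intrinsics"]);T=np.array(m["world_from_camera"])
ValueError: time passes only in moves, steps and waits
```

```bash
sed -i 's/^def ray/import functools\n@functools.cache\ndef cm(c): return eyes.camera_model(c)\ndef ray/; s/m=eyes.camera_model(cam)/m=cm(cam)/' h.py
sed -i '/^# arm/,$d' fit.py
cat >> fit.py <<'E'
b=cv2.imread('pics/top0.png').astype(int)
m=((b[:,:,2]-b[:,:,0])<22)&(a>70);m[:, :174]=0;m[:,200:]=0;m[:172]=0;m[198:]=0
t=np.argwhere(m);W=np.array([atz("top",p,.1025)[:2] for p in t])
d=W.mean(0)-c[:2];v=np.linalg.svd(W-W.mean(0))[2][0]
print(len(W),"arm ang via centre",np.arctan2(d[1],d[0]),"via pca",np.arctan2(v[1],v[0]),"flat",c[2],"wood",b[200,180])
k=eyes.cut_out("top","knob_grip")[0]["region"];print("base/knob mask",np.argwhere(k).mean(0),k.sum())
E
python3 fit.py
```

```text
post [ 0.56470418  0.10750792 -2.71363762] 1.5825279507881582
177 arm ang via centre 1.3865272619073337 via pca 1.5394835233643163 flat -2.713637623096999 wood [ 68 101 130]
base/knob mask [176.5754717  273.97169811] 106
```

```bash
cat > g.py <<'E'
from h import *
from scipy.spatial.transform import Rotation as Ro
def to(*targets):  # targets (x,y,z,yaw), tool down
    s=get_state();R=Ro.from_euler('xyz',s["tcp_rot"]).as_matrix();p=s["ee_pos"]
    print("at",p.round(4),s["tcp_rot"].round(3),"q7",round(s["q"][6],2),"t",s["t"])
    yaw=np.arctan2(R[1,0],R[0,0])
    for x,y,z,w in targets:
        d=R.T@(np.array([x,y,z])-p)/.025;t=-((w-yaw+np.pi)%(2*np.pi)-np.pi)/np.radians(10)
        print("dx %.2f dy %.2f dz %.2f turn %.2f"%(*d,t))
E
python3 -c "
from g import *
a=1.40
to((.5647+.097*np.cos(a),.1075+.097*np.sin(a),.19,a))"
```

```text
at [0.1563 0.6567 0.205 ] [ 3.142 -0.     2.908] q7 -0.08 t 1.4
dx -20.74 dy -13.71 dz 0.60 turn 8.64
```

Request:
step_arm(deltas=[{"dx":-5,"dy":-3.4,"dz":0,"turn":1,"jaw":1},{"dx":-7.5,"dy":-5,"turn":2},{"dx":-10,"dy":-6.6,"turn":3},{"dx":-12.5,"dy":-8.3,"turn":4},{"dx":-15,"dy":-9.9,"turn":5},{"dx":-17.5,"dy":-11.6,"turn":6},{"dx":-20,"dy":-13.2,"turn":7.6},{"dx":-20.74,"dy":-13.71,"dz":0.6,"turn":8.64}])

```text
invalid input at $.deltas[1]: expected keys dx, dy, dz, turn, jaw
```

Request:
step_arm(deltas=[{"jaw":1},{"jaw":1},{"jaw":1}])

```text
invalid input at $.deltas[0]: expected keys dx, dy, dz, turn, jaw
```

```bash
python3 -c "
from g import *
a=1.40
to((.5647+.097*np.cos(a),.1075+.097*np.sin(a),.19,a),(.5647+.097*np.cos(a),.1075+.097*np.sin(a),.095,a))
snap('top','pics/t1.png');i=cv2.imread('pics/t1.png');cv2.imwrite('pics/t1c.png',cv2.resize(i[130:230,130:290],(800,500),interpolation=2))"
```

```text
at [0.1563 0.6567 0.205 ] [ 3.142 -0.     2.908] q7 -0.08 t 1.4
dx -20.74 dy -13.71 dz 0.60 turn 8.64
dx -20.74 dy -13.71 dz 4.40 turn 8.64
```

View pics/t1c.png

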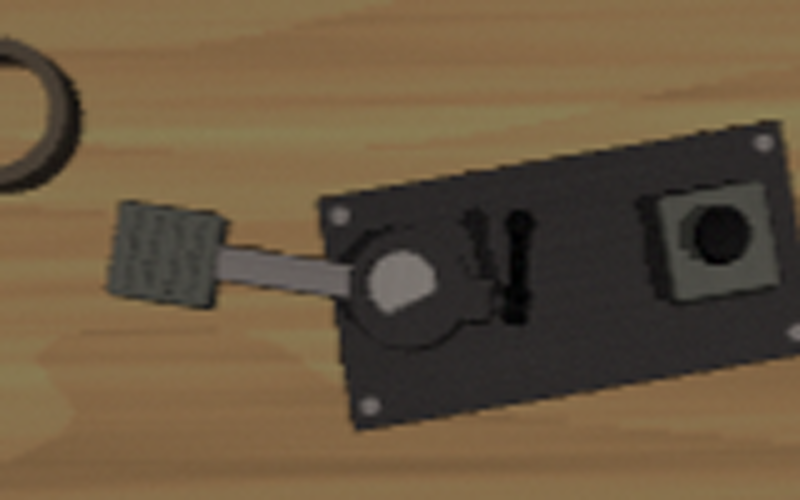

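The move was refused because every row needs all five keys. The picture shows the scene unchanged, with the post at crop (402,280) and the knob at (720,235).

Request:
step_arm(deltas=[{"dx":-5,"dy":-3.4,"dz":0,"turn":1,"jaw":1},{"dx":-7.5,"dy":-5,"dz":0,"turn":2,"jaw":1},{"dx":-10,"dy":-6.6,"dz":0,"turn":3,"jaw":1},{"dx":-12.5,"dy":-8.3,"dz":0,"turn":4,"jaw":1},{"dx":-15,"dy":-9.9,"dz":0,"turn":5,"jaw":1},{"dx":-17.5,"dy":-11.6,"dz":0,"turn":6,"jaw":1},{"dx":-20,"dy":-13.2,"dz":0,"turn":7.6,"jaw":1},{"dx":-20.74,"dy":-13.71,"dz":0.6,"turn":8.64,"jaw":1}])

```text
t: 2.45
ee_pos: [0.4995, 0.2907, 0.2006]
tcp_rot: [3.14, -0.002, 1.48]
wrist_force: [0.9, 0.4, -0.1]
opening: 0.087
finger_force: 0.0
```

```bash
python3 -c "
from g import *
a=1.40
to((.5647+.097*np.cos(a),.1075+.097*np.sin(a),.19,a))"
```

```text
at [0.4995 0.2907 0.2006] [ 3.14e+00 -2.00e-03  1.48e+00] q7 -0.56 t 2.45
dx -3.20 dy 3.57 dz 0.42 turn 0.46
```

Request:
step_arm(deltas=[{"dx":-1.6,"dy":1.8,"dz":0.2,"turn":0.4,"jaw":1},{"dx":-3.2,"dy":3.5,"dz":0.4,"turn":0.4,"jaw":1},{"dx":-3.2,"dy":3.5,"dz":0.4,"turn":0.4,"jaw":1},{"dx":-3.2,"dy":3.5,"dz":0.4,"turn":0.4,"jaw":1}])

```text
t: 2.95
ee_pos: [0.578, 0.2053, 0.1897]
tcp_rot: [-3.141, -0.001, 1.416]
wrist_force: [0.2, 1.0, 0.1]
opening: 0.087
finger_force: 0.0
```

```bash
python3 -c "
from g import *
a=1.40
to((.5647+.097*np.cos(a),.1075+.097*np.sin(a),.19,a),(.5647+.097*np.cos(a),.1075+.097*np.sin(a),.095,a))
snap('top','pics/t2.png');snap('side','pics/s2.png')
i=cv2.imread('pics/t2.png');j=cv2.imread('pics/s2.png')
cv2.imwrite('pics/t2c.png',np.hstack([cv2.resize(i[130:230,140:240],(400,400),interpolation=2),cv2.resize(j[150:270,170:290],(400,400),interpolation=2)]))"
```

```text
at [0.578  0.2053 0.1897] [-3.141e+00 -1.000e-03  1.416e+00] q7 -0.39 t 2.95
dx -0.07 dy 0.14 dz -0.01 turn 0.09
dx -0.07 dy 0.14 dz 3.79 turn 0.09
```

View pics/t2c.png

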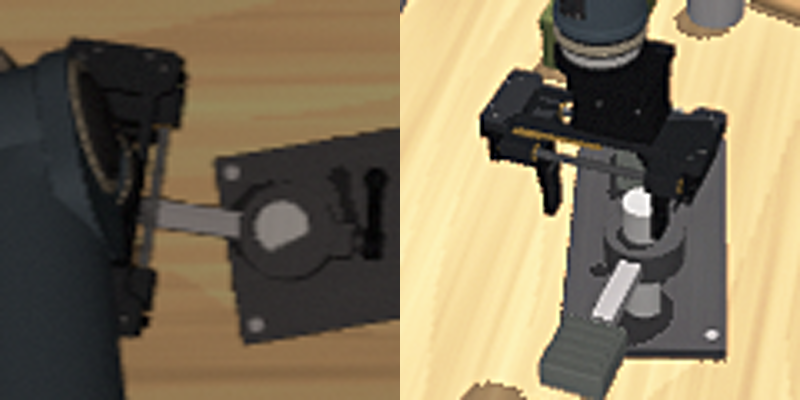

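The gripper straddles the lamp arm (top crop (150,215)), clear of the post and the lamp head. I'll descend and close.

Request:
step_arm(deltas=[{"dx":-0.07,"dy":0.14,"dz":1.2,"turn":0.09,"jaw":1},{"dx":-0.07,"dy":0.14,"dz":2.4,"turn":0.09,"jaw":1},{"dx":-0.07,"dy":0.14,"dz":3.6,"turn":0.09,"jaw":1},{"dx":-0.07,"dy":0.14,"dz":3.7,"turn":0.09,"jaw":1},{"dx":-0.07,"dy":0.14,"dz":3.7,"turn":0.09,"jaw":0.6},{"dx":-0.07,"dy":0.14,"dz":3.7,"turn":0.09,"jaw":0.5},{"dx":-0.07,"dy":0.14,"dz":3.7,"turn":0.09,"jaw":0.4},{"dx":-0.07,"dy":0.14,"dz":3.7,"turn":0.09,"jaw":0.4}], newtons=5)

```text
t: 4.05
ee_pos: [0.5819, 0.2026, 0.0979]
tcp_rot: [3.141, -0.001, 1.4]
wrist_force: [-0.9, 0.1, 0.7]
opening: 0.0549
finger_force: 0.0
```

Request:
step_arm(deltas=[{"dx":0,"dy":0,"dz":0,"turn":0,"jaw":0.3},{"dx":0,"dy":0,"dz":0,"turn":0,"jaw":0.25},{"dx":0,"dy":0,"dz":0,"turn":0,"jaw":0.2},{"dx":0,"dy":0,"dz":0,"turn":0,"jaw":0.2}], newtons=5)

```text
t: 4.55
ee_pos: [0.5815, 0.2025, 0.0973]
tcp_rot: [-3.141, 0.0, 1.4]
wrist_force: [0.5, 0.2, -0.0]
opening: 0.0201
finger_force: 0.0
```

```bash
python3 -c "
from g import *
print(get_state()['opening'],get_state()['finger_force'])
snap('top','pics/t3.png');snap('side','pics/s3.png')
i=cv2.imread('pics/t3.png');j=cv2.imread('pics/s3.png')
cv2.imwrite('pics/t3c.png',np.hstack([cv2.resize(i[150:230,140:220],(400,400),interpolation=2),cv2.resize(j[190:270,190:270],(400,400),interpolation=2)]))"
```

```text
0.020096386876172892 0.0
```

View pics/t3c.png

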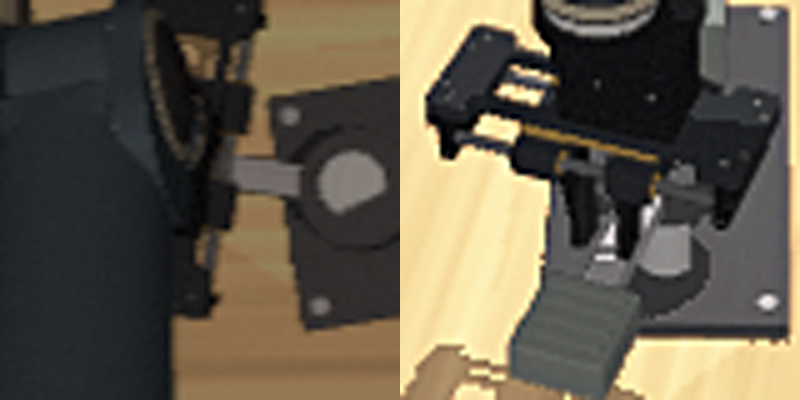

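Both fingers straddle the lamp arm (side crop (610,220)). Next I'll swing it about 56° clockwise on an arc around the post.

Request:
step_arm(deltas=[{"dx":-0.03,"dy":0.47,"dz":0,"turn":0.7,"jaw":0.2},{"dx":-0.11,"dy":0.93,"dz":0,"turn":1.4,"jaw":0.2},{"dx":-0.26,"dy":1.38,"dz":0,"turn":2.1,"jaw":0.2},{"dx":-0.45,"dy":1.81,"dz":0,"turn":2.8,"jaw":0.2},{"dx":-0.7,"dy":2.21,"dz":0,"turn":3.5,"jaw":0.2},{"dx":-0.99,"dy":2.58,"dz":0,"turn":4.2,"jaw":0.2},{"dx":-1.33,"dy":2.91,"dz":0,"turn":4.9,"jaw":0.2},{"dx":-1.67,"dy":3.18,"dz":0,"turn":5.55,"jaw":0.2}])

```text
t: 5.65
ee_pos: [0.653, 0.1476, 0.0973]
tcp_rot: [-3.142, 0.0, 0.428]
wrist_force: [0.5, -0.5, -0.1]
opening: 0.0175
finger_force: 0.0
```

Request:
step_arm(deltas=[{"dx":0,"dy":0,"dz":0,"turn":0,"jaw":0.2},{"dx":0,"dy":0,"dz":0,"turn":0,"jaw":0.2},{"dx":0,"dy":0,"dz":0,"turn":0,"jaw":0.2},{"dx":0,"dy":0,"dz":0,"turn":0,"jaw":0.2}])

```text
t: 6.15
ee_pos: [0.6526, 0.1483, 0.0974]
tcp_rot: [-3.141, -0.0, 0.432]
wrist_force: [-0.6, -0.1, 0.6]
opening: 0.0177
finger_force: 0.0
```

```bash
python3 -c "
from g import *
a=.427
to((.5647+.0965*np.cos(a),.1075+.0965*np.sin(a),.097,a))
snap('top','pics/t4.png');snap('side','pics/s4.png')
i=cv2.imread('pics/t4.png');j=cv2.imread('pics/s4.png')
cv2.imwrite('pics/t4c.png',np.hstack([cv2.resize(i[150:230,170:250],(400,400),interpolation=2),cv2.resize(j[170:270,190:290],(400,400),interpolation=2)]))"
```

```text
at [0.6526 0.1483 0.0974] [-3.141 -0.     0.432] q7 -1.05 t 6.15
dx -0.02 dy 0.03 dz 0.02 turn 0.03
```

View pics/t4c.png

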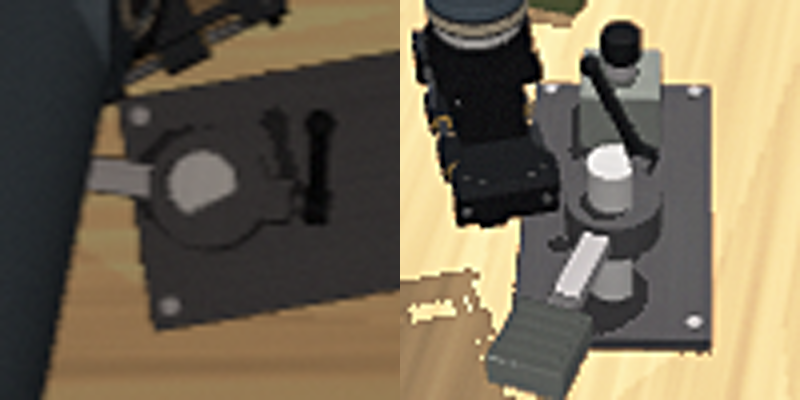

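```bash
python3 -c "
from g import *
np.set_printoptions(precision=4,suppress=True)
print('tips proj side',proj('side',(.5815,.2025,.086)),'top',proj('top',(.5815,.2025,.086)))
for n in('post',):print(proj('side',(.5647,.1075,.145)),proj('top',(.5647,.1075,.145)))
def tri(a,b):
    o1,d1=ray('top',a);o2,d2=ray('side',b);A=np.stack([d1,-d2],1);s,r,_,_=np.linalg.lstsq(A,o2-o1,rcond=None);return (o1+s[0]*d1+o2+s[1]*d2)/2,np.sqrt(r)
print(tri((186,210),(209.5,242)))
print(cm('top')['intrinsics'],cm('top')['k1'],cm('side')['intrinsics'],cm('side')['k1'])
i=cv2.imread('pics/s0.png') if 0 else cv2.imread('pics/s4.png')
g=(i.astype(int).min(2)>170);g[:, :228]=0;g[:,256:]=0;g[:196]=0;g[222:]=0
print(np.argwhere(g).mean(0),g.sum(),np.argwhere(g).min(0),np.argwhere(g).max(0))
"
```

```text
tips proj side [244.9517 231.2633] top [183.0922 182.1253]
[210.3413 242.6272] [186.3881 210.0078]
(array([0.5662, 0.1073, 0.1479]), array([0.001]))
[[395.8713   0.     253.1568]
 [  0.     395.8713 184.5089]
 [  0.       0.       1.    ]] 0.03672600215043116 [[492.7853   0.     251.3857]
 [  0.     492.7853 192.5975]
 [  0.       0.       1.    ]] -0.12586874968285494
[210.2533 241.96  ] 75 [206 237] [214 247]
```

The fingers passed over the lamp arm: it hasn't moved, and the tips sit higher than I computed. I'll touch the bare table here to measure the real tip height.

Request:
step_arm(deltas=[{"dx":0.6,"dy":0,"dz":0.8,"turn":0,"jaw":0.2},{"dx":0.8,"dy":0,"dz":1.6,"turn":0,"jaw":0.2},{"dx":0.8,"dy":0,"dz":2.2,"turn":0,"jaw":0.2},{"dx":0.8,"dy":0,"dz":2.2,"turn":0,"jaw":0.2}])

```text
t: 6.75
ee_pos: [0.6694, 0.1557, 0.0405]
tcp_rot: [-3.141, 0.004, 0.431]
wrist_force: [-0.7, 0.6, 0.2]
opening: 0.0173
finger_force: 0.0
```

```bash
python3 -c "
from g import *
to((.67,.156,.097,.43))
snap('side','pics/s5.png')
j=cv2.imread('pics/s5.png');p=get_state()['ee_pos'];print(proj('side',p-[0,0,.011]))
cv2.imwrite('pics/s5c.png',cv2.resize(j[160:280,150:290],(700,600),interpolation=2))"
```

```text
at [0.6694 0.1557 0.0405] [-3.141  0.004  0.431] q7 -1.03 t 6.75
dx 0.02 dy -0.00 dz -2.26 turn 0.01
[243.37173291 207.22796457]
```

View pics/s5c.png

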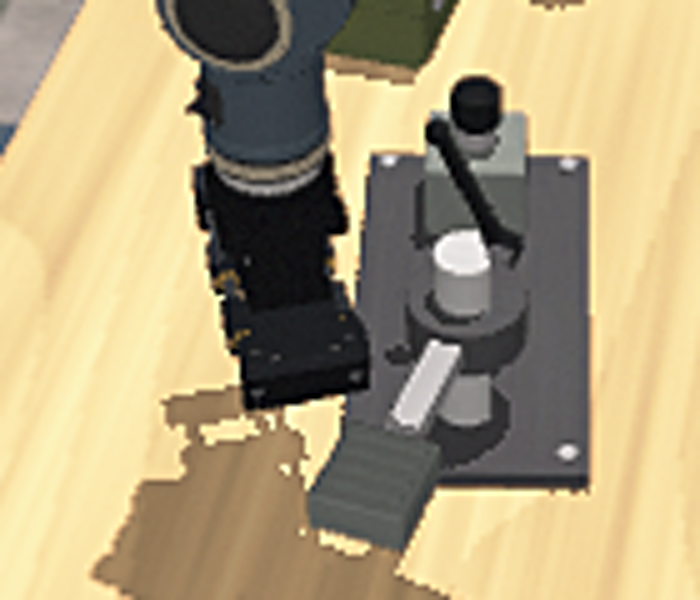

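The gripper body hides the fingers (body edge at crop (300,400)), so I'll probe the table by force.

Request:
step_arm(deltas=[{"dx":0,"dy":0,"dz":0.4,"turn":0,"jaw":0.2},{"dx":0,"dy":0,"dz":0.8,"turn":0,"jaw":0.2},{"dx":0,"dy":0,"dz":1.0,"turn":0,"jaw":0.2},{"dx":0,"dy":0,"dz":1.0,"turn":0,"jaw":0.2}])

```text
t: 7.3
ee_pos: [0.6713, 0.1552, 0.0173]
tcp_rot: [3.141, -0.0, 0.431]
wrist_force: [0.9, -0.6, 0.6]
opening: 0.0177
finger_force: 0.0
```

Request:
step_arm(deltas=[{"dx":0,"dy":0,"dz":0.1,"turn":0,"jaw":0.2},{"dx":0,"dy":0,"dz":0.2,"turn":0,"jaw":0.2},{"dx":0,"dy":0,"dz":0.25,"turn":0,"jaw":0.2}])

```text
t: 7.68
ee_pos: [0.671, 0.1556, 0.0109]
tcp_rot: [3.141, 0.0, 0.431]
wrist_force: [1.0, -2.5, 1.3]
opening: 0.0172
finger_force: 0.0
```

Request:
step_arm(deltas=[{"dx":0,"dy":0,"dz":0.08,"turn":0,"jaw":0.2},{"dx":0,"dy":0,"dz":0.12,"turn":0,"jaw":0.2},{"dx":0,"dy":0,"dz":0.12,"turn":0,"jaw":0.2}])

```text
t: 8.05
ee_pos: [0.6709, 0.1561, 0.0079]
tcp_rot: [3.142, 0.0, 0.431]
wrist_force: [-0.6, -2.7, 0.6]
opening: 0.0177
finger_force: 0.0
```

Request:
step_arm(deltas=[{"dx":0,"dy":0,"dz":0.1,"turn":0,"jaw":0.2},{"dx":0,"dy":0,"dz":0.2,"turn":0,"jaw":0.2},{"dx":0,"dy":0,"dz":0.2,"turn":0,"jaw":0.2}])

```text
t: 8.43
ee_pos: [0.6707, 0.1564, 0.0026]
tcp_rot: [-3.141, 0.0, 0.432]
wrist_force: [0.9, -2.1, -0.2]
opening: 0.0176
finger_force: 0.0
```

Request:
step_arm(deltas=[{"dx":0,"dy":0,"dz":0.1,"turn":0,"jaw":0.2},{"dx":0,"dy":0,"dz":0.2,"turn":0,"jaw":0.2},{"dx":0,"dy":0,"dz":0.2,"turn":0,"jaw":0.2}])

```text
t: 8.8
ee_pos: [0.6708, 0.1564, -0.0023]
tcp_rot: [-3.141, 0.0, 0.432]
wrist_force: [0.8, -1.1, -1.4]
opening: 0.0172
finger_force: 0.0
```

Request:
step_arm(deltas=[{"dx":0,"dy":0,"dz":0.1,"turn":0,"jaw":0.2},{"dx":0,"dy":0,"dz":0.2,"turn":0,"jaw":0.2},{"dx":0,"dy":0,"dz":0.2,"turn":0,"jaw":0.2}])

```text
t: 9.18
ee_pos: [0.6713, 0.1567, -0.0043]
tcp_rot: [-3.139, -0.001, 0.432]
wrist_force: [-3.3, -3.0, 13.9]
opening: 0.0171
finger_force: 0.0
```

```bash
python3 -c "
from g import *
s=get_state();print(s['ee_pos'],s['wrist_force'],s['q'],dir(manip))
snap('top','pics/t6.png');snap('side','pics/s6.png')
i=cv2.imread('pics/t6.png');j=cv2.imread('pics/s6.png');p=s['ee_pos']
print(proj('side',p-[0,0,.011]),proj('side',p+[0,0,.008]))
cv2.imwrite('pics/t6c.png',np.hstack([cv2.resize(i[110:230,140:220],(400,600),interpolation=2),cv2.resize(j[170:290,180:260],(400,600),interpolation=2)]))"
```

```text
[ 0.67130692  0.15672678 -0.00434206] [-3.33451751 -3.03791551 13.93979674] [-0.66062075  0.77691107  0.56714719  1.68002961 -0.53242088  0.84319257
 -1.00005784] ['IKError', '__class__', '__delattr__', '__dict__', '__dir__', '__doc__', '__eq__', '__format__', '__ge__', '__getattribute__', '__getstate__', '__gt__', '__hash__', '__init__', '__init_subclass__', '__le__', '__lt__', '__module__', '__ne__', '__new__', '__reduce__', '__reduce_ex__', '__repr__', '__setattr__', '__sizeof__', '__str__', '__subclasshook__', '__weakref__', 'tcp_to_tips']
[253.67462812 207.59280848] [249.54263351 207.28656484]
```

View pics/t6c.png

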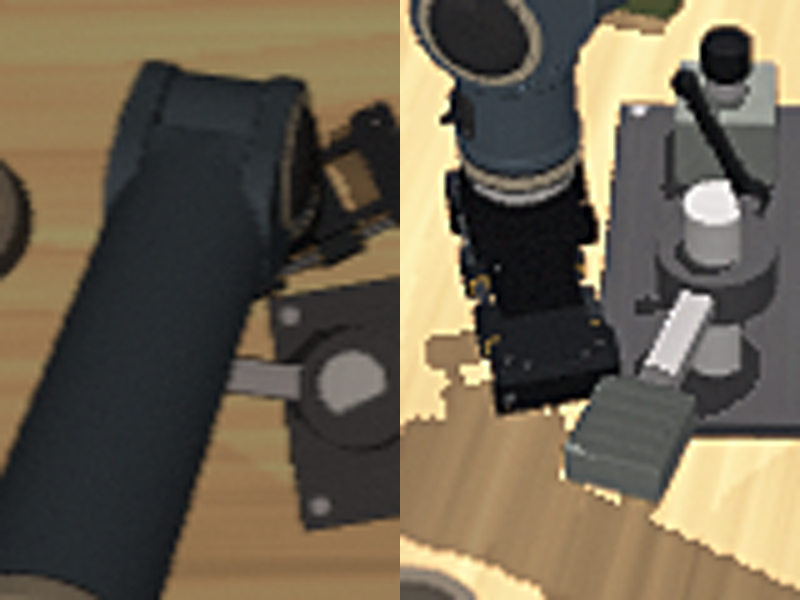

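Contact came at a TCP reading of about -0.0045, so the tips are about 15 mm higher than stated. The picture shows the lamp arm still in place (side crop (680,335)). I'll lift, go back over the arm and grasp lower.

Request:
step_arm(deltas=[{"dx":0,"dy":0,"dz":-1,"turn":0,"jaw":0.2},{"dx":0,"dy":0,"dz":-3,"turn":0,"jaw":0.3},{"dx":0,"dy":0,"dz":-5,"turn":0,"jaw":0.6},{"dx":0,"dy":0,"dz":-7,"turn":0,"jaw":1},{"dx":0,"dy":0,"dz":-7.8,"turn":-0.5,"jaw":1},{"dx":0,"dy":0,"dz":-7.8,"turn":-1.5,"jaw":1}])

```text
t: 10.02
ee_pos: [0.6717, 0.1574, 0.1904]
tcp_rot: [3.141, -0.004, 0.699]
wrist_force: [0.2, -0.5, -0.9]
opening: 0.0582
finger_force: 0.0
```

```bash
python3 -c "
from g import *
a=1.40
to((.5647+.097*np.cos(a),.1075+.097*np.sin(a),.19,a))"
```

```text
at [0.6717 0.1574 0.1904] [ 3.141 -0.004  0.699] q7 -0.88 t 10.025
dx -1.59 dy -3.73 dz 0.01 turn -4.01
```

Request:
step_arm(deltas=[{"dx":-0.4,"dy":-1,"dz":0,"turn":-1,"jaw":1},{"dx":-0.8,"dy":-2,"dz":0,"turn":-2,"jaw":1},{"dx":-1.2,"dy":-3,"dz":0,"turn":-3,"jaw":1},{"dx":-1.6,"dy":-3.73,"dz":0,"turn":-4,"jaw":1},{"dx":-1.6,"dy":-3.73,"dz":0,"turn":-4,"jaw":1},{"dx":-1.6,"dy":-3.73,"dz":0,"turn":-4,"jaw":1}])

```text
t: 10.78
ee_pos: [0.5812, 0.2021, 0.1882]
tcp_rot: [3.141, -0.0, 1.389]
wrist_force: [0.2, 0.3, -0.2]
opening: 0.0869
finger_force: 0.0
```

```bash
python3 -c "
from g import *
a=1.40
to((.5647+.097*np.cos(a),.1075+.097*np.sin(a),.079,a))"
```

```text
at [0.5812 0.2021 0.1882] [ 3.141 -0.     1.389] q7 -0.39 t 10.775
dx 0.04 dy -0.01 dz 4.37 turn -0.06
```

Request:
step_arm(deltas=[{"dx":0,"dy":0,"dz":1.5,"turn":0,"jaw":1},{"dx":0,"dy":0,"dz":3,"turn":0,"jaw":1},{"dx":0,"dy":0,"dz":4.2,"turn":0,"jaw":1},{"dx":0,"dy":0,"dz":4.35,"turn":0,"jaw":1},{"dx":0,"dy":0,"dz":4.35,"turn":0,"jaw":0.5},{"dx":0,"dy":0,"dz":4.35,"turn":0,"jaw":0.2},{"dx":0,"dy":0,"dz":4.35,"turn":0,"jaw":0.2},{"dx":0,"dy":0,"dz":4.35,"turn":0,"jaw":0.2}])

```text
t: 11.78
ee_pos: [0.5809, 0.2026, 0.08]
tcp_rot: [3.141, -0.001, 1.391]
wrist_force: [0.8, -0.4, 0.0]
opening: 0.055
finger_force: 0.0
```

Request:
step_arm(deltas=[{"dx":0,"dy":0,"dz":0,"turn":0,"jaw":0.1},{"dx":0,"dy":0,"dz":0,"turn":0,"jaw":0.1},{"dx":0,"dy":0,"dz":0,"turn":0,"jaw":0.1},{"dx":0,"dy":0,"dz":0,"turn":0,"jaw":0.1}])

```text
t: 12.28
ee_pos: [0.5797, 0.2028, 0.0792]
tcp_rot: [-3.14, -0.0, 1.392]
wrist_force: [-2.6, 1.0, 1.3]
opening: 0.022
finger_force: 5.0
```

The arm is gripped (22 mm opening, 5 N). Swinging it now.

Request:
step_arm(deltas=[{"dx":-0.03,"dy":0.47,"dz":0,"turn":0.7,"jaw":0.1},{"dx":-0.11,"dy":0.93,"dz":0,"turn":1.4,"jaw":0.1},{"dx":-0.26,"dy":1.38,"dz":0,"turn":2.1,"jaw":0.1},{"dx":-0.45,"dy":1.81,"dz":0,"turn":2.8,"jaw":0.1},{"dx":-0.7,"dy":2.21,"dz":0,"turn":3.5,"jaw":0.1},{"dx":-0.99,"dy":2.58,"dz":0,"turn":4.2,"jaw":0.1},{"dx":-1.33,"dy":2.91,"dz":0,"turn":4.9,"jaw":0.1},{"dx":-1.68,"dy":3.2,"dz":0,"turn":5.6,"jaw":0.1}], newtons=5)

```text
t: 13.28
ee_pos: [0.6518, 0.1483, 0.0792]
tcp_rot: [-3.14, -0.0, 0.412]
wrist_force: [-1.7, 2.6, 0.8]
opening: 0.0218
finger_force: 5.0
```

Request:
step_arm(deltas=[{"dx":0,"dy":0,"dz":0,"turn":0,"jaw":0.1},{"dx":0,"dy":0,"dz":0,"turn":0,"jaw":0.1},{"dx":0,"dy":0,"dz":0,"turn":0,"jaw":0.1}])

```text
t: 13.65
ee_pos: [0.6525, 0.1462, 0.0792]
tcp_rot: [3.14, -0.001, 0.415]
wrist_force: [3.1, -1.8, -3.3]
opening: 0.022
finger_force: 5.0
```

```bash
python3 -c "
from g import *
s=get_state();p=s['ee_pos'];print(p,s['tcp_rot'],s['opening'],s['finger_force'],np.arctan2(p[1]-.1075,p[0]-.5647))
snap('top','pics/t7.png')
i=cv2.imread('pics/t7.png')
cv2.imwrite('pics/t7c.png',cv2.resize(i[150:220,180:270],(800,622)[:2],interpolation=2)[:600])"
```

```text
[0.65254541 0.14624606 0.0792048 ] [ 3.13998330e+00 -1.29852696e-03  4.14910312e-01] 0.022033887771834543 4.999829605221748 0.41540378362525476
```

View pics/t7c.png

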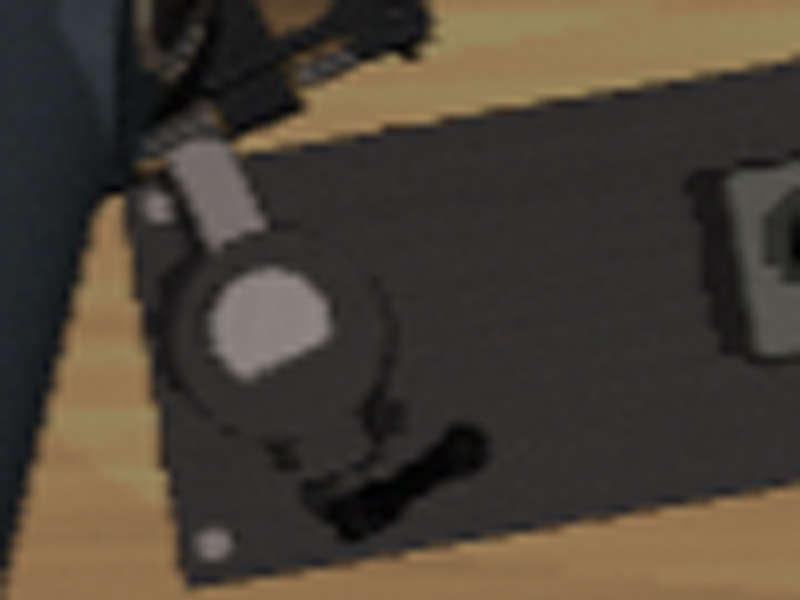

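The screw now squarely faces the flat: the lever line (crop (350,520)-(465,445)), corrected for parallax, is parallel to the flat edge ((250,380)-(332,335)). I'll release, lift, and go to the lever.

Request:
step_arm(deltas=[{"dx":0,"dy":0,"dz":0,"turn":0,"jaw":0.4},{"dx":0,"dy":0,"dz":0,"turn":0,"jaw":0.7},{"dx":0,"dy":0,"dz":0,"turn":0,"jaw":0.7},{"dx":0,"dy":0,"dz":-2,"turn":0,"jaw":0.7},{"dx":0,"dy":0,"dz":-4,"turn":0,"jaw":0.4},{"dx":0,"dy":0,"dz":-6,"turn":0,"jaw":0},{"dx":0,"dy":0,"dz":-6.6,"turn":-0.5,"jaw":0},{"dx":0,"dy":0,"dz":-6.6,"turn":-1.5,"jaw":0}])

```text
t: 14.7
ee_pos: [0.6525, 0.1469, 0.2465]
tcp_rot: [3.141, -0.003, 0.681]
wrist_force: [-0.0, 1.2, 0.1]
opening: 0.0286
finger_force: 0.0
```

```bash
cat > lev.py <<'E'
from g import *
al=.415;f=np.array([np.cos(al),np.sin(al),0]);r=np.array([f[1],-f[0],0]);u=np.array([0,0,1]);P=np.array([.5647,.1075,.0925])
def tip(L,rho=.075,off=0,w=.0095):
    th=.45+L;h=P-(.068-.0079*max(L,0))*f
    q=h+rho*(np.sin(th)*r+np.cos(th)*u)+(-np.cos(th)*r+np.sin(th)*u)*(.006+w*abs(np.cos(th))+off)
    q=q-[0,0,.0045];return (*q,al+np.pi/2)
E
python3 -c "
from lev import *
q=tip(0,.08,.02);print(q)
to((q[0],q[1],.25,q[3]))"
```

```text
(np.float64(0.5039570269139465), np.float64(0.0767127381214262), np.float64(0.17506567489583666), 1.9857963267948966)
at [0.6525 0.1469 0.2465] [ 3.141e+00 -3.000e-03  6.810e-01] q7 -0.89 t 14.7
dx -6.38 dy -1.56 dz -0.16 turn -7.47
```

Request:
step_arm(deltas=[{"dx":-1,"dy":-0.2,"dz":0,"turn":-1,"jaw":0},{"dx":-2,"dy":-0.4,"dz":0,"turn":-2,"jaw":0},{"dx":-3,"dy":-0.7,"dz":0,"turn":-3,"jaw":0},{"dx":-4,"dy":-1,"dz":0,"turn":-4,"jaw":0},{"dx":-5,"dy":-1.2,"dz":0,"turn":-5,"jaw":0},{"dx":-6,"dy":-1.4,"dz":0,"turn":-6,"jaw":0},{"dx":-6.38,"dy":-1.56,"dz":0,"turn":-7,"jaw":0},{"dx":-6.38,"dy":-1.56,"dz":0,"turn":-7.47,"jaw":0}])

```text
t: 15.7
ee_pos: [0.5019, 0.0769, 0.2447]
tcp_rot: [3.142, -0.001, 1.982]
wrist_force: [0.3, 0.2, -0.6]
opening: 0.0003
finger_force: 0.0
```

Request:
step_arm(deltas=[{"dx":0,"dy":0,"dz":0,"turn":0,"jaw":0},{"dx":0,"dy":0,"dz":0,"turn":0,"jaw":0}])

```text
t: 15.95
ee_pos: [0.503, 0.0774, 0.2444]
tcp_rot: [-3.142, -0.0, 1.978]
wrist_force: [-0.0, -1.3, -0.8]
opening: 0.0
finger_force: 0.0
```

```bash
python3 -c "
from lev import *
to(tip(0,.08,.02),*[tip(L) for L in np.arange(0,1.41,.1)])"
```

```text
at [0.503  0.0774 0.2444] [-3.142 -0.     1.978] q7 0.27 t 15.95
dx -0.04 dy 0.03 dz 2.77 turn -0.04
dx -0.68 dy 0.03 dz 3.30 turn -0.04
dx -0.98 dy 0.06 dz 3.40 turn -0.04
dx -1.28 dy 0.10 dz 3.54 turn -0.04
dx -1.56 dy 0.13 dz 3.71 turn -0.04
dx -1.82 dy 0.16 dz 3.91 turn -0.04
dx -2.07 dy 0.20 dz 4.14 turn -0.04
dx -2.28 dy 0.23 dz 4.39 turn -0.04
dx -2.47 dy 0.26 dz 4.67 turn -0.04
dx -2.63 dy 0.30 dz 4.97 turn -0.04
dx -2.75 dy 0.33 dz 5.28 turn -0.04
dx -2.84 dy 0.36 dz 5.61 turn -0.04
dx -2.89 dy 0.39 dz 5.95 turn -0.04
dx -2.90 dy 0.43 dz 6.22 turn -0.04
dx -2.90 dy 0.46 dz 6.49 turn -0.04
dx -2.87 dy 0.49 dz 6.75 turn -0.04
```

Request:
step_arm(deltas=[{"dx":0,"dy":0,"dz":1,"turn":0,"jaw":0},{"dx":0,"dy":0,"dz":2,"turn":0,"jaw":0},{"dx":0,"dy":0,"dz":3,"turn":0,"jaw":0},{"dx":0,"dy":0,"dz":3.2,"turn":0,"jaw":0},{"dx":-0.4,"dy":0,"dz":3.3,"turn":0,"jaw":0},{"dx":-0.7,"dy":0,"dz":3.3,"turn":0,"jaw":0},{"dx":-1,"dy":0.05,"dz":3.4,"turn":0,"jaw":0},{"dx":-1.3,"dy":0.1,"dz":3.5,"turn":0,"jaw":0}])

```text
t: 16.95
ee_pos: [0.5184, 0.0483, 0.1571]
tcp_rot: [3.141, -0.001, 1.979]
wrist_force: [-0.7, 1.3, 0.1]
opening: 0.0005
finger_force: 0.6
```

```bash
python3 -c "
from lev import *
print(get_state()['wrist_force'])
to(*[tip(L) for L in np.arange(0.2,1.41,.1)])
snap('top','pics/t8.png');snap('side','pics/s8.png')
i=cv2.imread('pics/t8.png');j=cv2.imread('pics/s8.png')
cv2.imwrite('pics/t8c.png',np.hstack([cv2.resize(i[150:230,190:270],(400,400),interpolation=2),cv2.resize(j[160:260,200:300],(400,400),interpolation=2)]))"
```

```text
[-0.72100584  1.30250347  0.08167018]
at [0.5184 0.0483 0.1571] [ 3.141e+00 -1.000e-03  1.979e+00] q7 0.41 t 16.95
dx 0.04 dy -0.01 dz 0.05 turn -0.04
dx -0.25 dy 0.03 dz 0.21 turn -0.04
dx -0.51 dy 0.06 dz 0.41 turn -0.04
dx -0.75 dy 0.09 dz 0.64 turn -0.04
dx -0.97 dy 0.12 dz 0.90 turn -0.04
dx -1.16 dy 0.16 dz 1.18 turn -0.04
dx -1.31 dy 0.19 dz 1.47 turn -0.04
dx -1.44 dy 0.22 dz 1.79 turn -0.04
dx -1.52 dy 0.25 dz 2.12 turn -0.04
dx -1.57 dy 0.29 dz 2.45 turn -0.04
dx -1.59 dy 0.32 dz 2.73 turn -0.04
dx -1.59 dy 0.35 dz 2.99 turn -0.04
dx -1.56 dy 0.38 dz 3.26 turn -0.04
```

View pics/t8c.png

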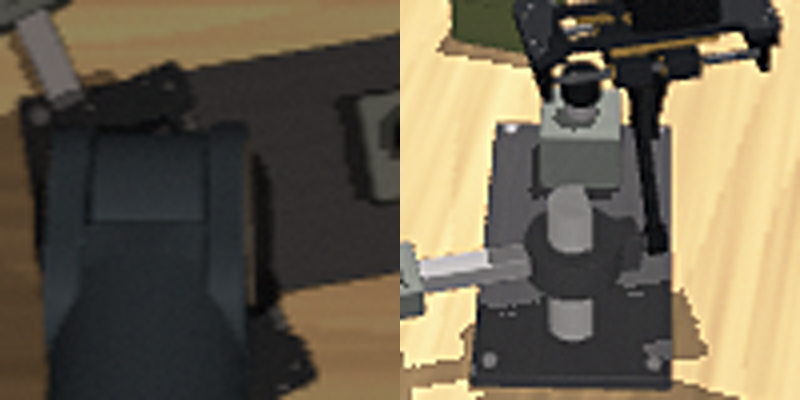

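The closed fingers rest against the lever (side crop (645,150)), and a reaction of about 1.5 N points the right way. Now I'll sweep it down.

Request:
step_arm(deltas=[{"dx":-0.25,"dy":0.03,"dz":0.2,"turn":0,"jaw":0},{"dx":-0.5,"dy":0.06,"dz":0.4,"turn":0,"jaw":0},{"dx":-0.75,"dy":0.1,"dz":0.65,"turn":0,"jaw":0},{"dx":-0.97,"dy":0.12,"dz":0.9,"turn":0,"jaw":0},{"dx":-1.16,"dy":0.16,"dz":1.2,"turn":0,"jaw":0},{"dx":-1.31,"dy":0.19,"dz":1.5,"turn":0,"jaw":0},{"dx":-1.44,"dy":0.22,"dz":1.8,"turn":0,"jaw":0},{"dx":-1.52,"dy":0.25,"dz":2.1,"turn":0,"jaw":0}])

```text
t: 18.05
ee_pos: [0.5393, 0.0157, 0.1039]
tcp_rot: [3.142, 0.0, 1.979]
wrist_force: [-0.3, -0.0, 0.3]
opening: 0.001
finger_force: 0.6
```

Request:
step_arm(deltas=[{"dx":-0.05,"dy":0.03,"dz":0.2,"turn":0,"jaw":0},{"dx":-0.06,"dy":0.05,"dz":0.4,"turn":0,"jaw":0},{"dx":-0.07,"dy":0.07,"dz":0.6,"turn":0,"jaw":0},{"dx":-0.07,"dy":0.07,"dz":0.6,"turn":0,"jaw":0}])

```text
t: 18.55
ee_pos: [0.5411, 0.0155, 0.0889]
tcp_rot: [-3.141, -0.0, 1.98]
wrist_force: [-0.3, 0.1, -0.2]
opening: 0.0005
finger_force: 0.0
```

```bash
python3 -c "
from lev import *
print(get_state()['wrist_force'])
to(*[tip(L) for L in (1.1,1.2,1.3,1.4)])"
```

```text
[-0.33437459  0.12280812 -0.16013006]
at [0.5411 0.0155 0.0889] [-3.141 -0.     1.98 ] q7 0.55 t 18.55
dx -0.01 dy -0.03 dz -0.27 turn -0.03
dx -0.03 dy 0.01 dz 0.00 turn -0.03
dx -0.02 dy 0.04 dz 0.27 turn -0.03
dx 0.01 dy 0.07 dz 0.53 turn -0.03
```

Request:
step_arm(deltas=[{"dx":0,"dy":0.02,"dz":0.15,"turn":0,"jaw":0},{"dx":0,"dy":0.04,"dz":0.3,"turn":0,"jaw":0},{"dx":0,"dy":0.04,"dz":0.4,"turn":0,"jaw":0},{"dx":0,"dy":0.04,"dz":0.4,"turn":0,"jaw":0}])

```text
t: 19.05
ee_pos: [0.5422, 0.0158, 0.0791]
tcp_rot: [-3.141, -0.0, 1.979]
wrist_force: [-0.1, -0.6, -0.2]
opening: 0.0007
finger_force: 0.1
```

```bash
python3 -c "
from lev import *
print(get_state()['wrist_force'],get_state()['ee_pos'])
snap('side','pics/s9.png');snap('top','pics/t9.png')
for c in('side','top'):
  for q in('lever_end','screw_hub'):
    for r in eyes.find_in(c,q)[:2]: print(c,q,round(r['score'],2),r['position'])
for L in(0,.3,.6,1,1.25):
    th=.45+L;h=P-(.068-.0079*L)*f;e=h+.095*(np.sin(th)*r_ if 0 else np.sin(th)*np.array([f[1],-f[0],0])+np.cos(th)*u);print(L,proj('side',e),proj('top',e))
"
```

```text
[-0.1331914  -0.62289788 -0.21834955] [0.54223477 0.01582948 0.07914997]
side screw_hub 0.46 [214.1, 261.5]
side screw_hub 0.36 [305.4, 176.1]
0 [190.52545743 260.92160277] [200.52815101 231.04229324]
0.3 [190.0745929  258.24240719] [196.78030898 238.12443553]
0.6 [192.23763784 256.07006749] [194.05770876 243.31781887]
1 [198.64743208 254.11856476] [192.26205214 246.59160094]
1.25 [204.25839769 253.47754776] [192.19960718 246.40803708]
```

I've viewed 11 pictures, one more than the limit of 10, so I'll view no more and work from numbers only. Next I'll lift clear and measure the lever with the networks and projection.

Request:
step_arm(deltas=[{"dx":0,"dy":0,"dz":-1,"turn":0,"jaw":0},{"dx":0,"dy":0,"dz":-2.5,"turn":0,"jaw":0},{"dx":0,"dy":0,"dz":-4.5,"turn":0,"jaw":0},{"dx":0,"dy":0,"dz":-6.5,"turn":0,"jaw":0},{"dx":-2,"dy":0,"dz":-6.8,"turn":0,"jaw":0},{"dx":-4,"dy":0,"dz":-6.8,"turn":0,"jaw":0},{"dx":-6,"dy":0,"dz":-6.8,"turn":0,"jaw":0},{"dx":-8,"dy":0,"dz":-6.8,"turn":0,"jaw":0}])

```text
t: 20.35
ee_pos: [0.6223, -0.1689, 0.2493]
tcp_rot: [3.141, -0.0, 1.98]
wrist_force: [0.6, 0.4, -0.4]
opening: 0.0005
finger_force: 0.0
```

```bash
python3 -c "
from lev import *
s=get_state();print(s['wrist_force'],s['ee_pos'])
snap('side','pics/s10.png');snap('top','pics/t10.png')
for c in('side','top'):
  for q in('lever_end','screw_hub','lamp_arm','knob_grip'):
    for r in eyes.cut_out(c,q)[:2]:
      a=np.argwhere(r['region']);print(c,q,round(r['score'],2),r['position'],len(a),a.min(0),a.max(0))
i=cv2.imread('pics/t10.png').mean(2).astype(int)
print('cols 222..262');[print(y,''.join('%3d'%v for v in i[y,222:262])) for y in range(183,212)]
"
```

```text
[ 0.62257115  0.3757226  -0.42452139] [ 0.62225877 -0.16889476  0.24932573]
side lever_end 0.64 [212.6, 256.8] 70 [200 252] [222 263]
side lever_end 0.23 [144.5, 263.6] 437 [130 257] [157 273]
side screw_hub 0.58 [211.9, 260.3] 83 [200 253] [223 264]
side knob_grip 0.54 [181.5, 248.1] 98 [176 240] [187 250]
top lever_end 0.47 [199.6, 229.8] 150 [190 217] [207 248]
top lamp_arm 0.68 [171.3, 204.3] 1052 [131 181] [207 248]
top knob_grip 0.53 [174.2, 273.9] 115 [171 269] [182 280]
cols 222..262
183  43 38 49 40 26 27 25 28 28 27 27 27 26 27 25 28 29 29 25 26 26 27 28 28 26 27 25 28 28 27 28 35 48 50 49 49 48 42 28 27
184  44 39 50 42 27 27 24 26 27 25 26 25 27 27 28 28 26 26 29 28 28 27 28 28 26 27 26 25 27 27 35 50 51 51 50 51 50 43 27 25
185  46 38 36 27 25 27 28 24 26 26 28 27 29 27 26 27 25 26 26 25 28 26 26 25 25 27 27 28 25 25 38 48 50 49 49 50 49 41 27 26
186  51 41 25 27 28 27 26 27 28 27 27 25 27 27 27 26 27 23 25 26 28 30 28 29 27 27 26 27 26 36 47 47 48 47 48 46 48 42 26 26
187  49 40 24 27 27 27 28 26 27 26 25 26 26 24 26 30 26 29 28 28 29 29 26 28 27 25 25 25 28 36 48 47 50
[... 2321 characters left out ...]
 27 27 29 37 49 50 49 49 50 49 49 48 50 50 51 50 49 48 45 47 62 69 73 98115
207  28 26 27 24 27 29 28 28 29 28 26 28 27 26 27 29 27 27 35 48 49 49 48 51 50 50 48 47 49 63 69 74 99116115116115115116116
208  24 27 27 29 26 27 27 27 28 28 28 25 25 28 26 26 26 36 51 49 50 47 51 65 72 64 73100118117117117117117117117118117116117
209  27 28 26 27 29 25 26 26 27 26 26 29 27 26 25 26 28 44 63 69 74 99117116116117117118117117116117118119118117117117117116
210  28 26 25 27 29 27 28 26 25 24 27 25 38 42 64101119120120120119119120120120120119120120121121120120119120120120120120119
211  26 26 25 25 25 27 38 45 46 59 71 71 70 70 91121120120120121120121121121119119119119119120119119120119119120119119119119
```

The top view has the ball at (192,246.5), which matches a lever turn of about 1.0-1.25. I'll press once more to be sure it's tight.

Request:
step_arm(deltas=[{"dx":2,"dy":0,"dz":0,"turn":0,"jaw":0},{"dx":4,"dy":0,"dz":0,"turn":0,"jaw":0},{"dx":6,"dy":0,"dz":0,"turn":0,"jaw":0},{"dx":7.8,"dy":0,"dz":0,"turn":0,"jaw":0},{"dx":7.8,"dy":0,"dz":2,"turn":0,"jaw":0},{"dx":7.8,"dy":0,"dz":4,"turn":0,"jaw":0},{"dx":7.8,"dy":0,"dz":6,"turn":0,"jaw":0},{"dx":7.8,"dy":0,"dz":6.6,"turn":0,"jaw":0}])

```text
t: 21.85
ee_pos: [0.542, 0.0117, 0.082]
tcp_rot: [-3.137, -0.002, 1.981]
wrist_force: [-0.2, -0.3, 0.8]
opening: 0.0005
finger_force: 0.0
```

Request:
step_arm(deltas=[{"dx":0,"dy":0,"dz":0.1,"turn":0,"jaw":0},{"dx":0,"dy":0,"dz":0.2,"turn":0,"jaw":0},{"dx":0,"dy":0,"dz":0.3,"turn":0,"jaw":0},{"dx":0,"dy":0,"dz":0.3,"turn":0,"jaw":0}])

```text
t: 22.35
ee_pos: [0.5453, 0.0112, 0.0778]
tcp_rot: [3.139, 0.001, 1.98]
wrist_force: [1.3, 1.0, 2.1]
opening: 0.0003
finger_force: 0.6
```

```bash
python3 -c "
from lev import *
print(get_state()['wrist_force'])
to(*[tip(L) for L in (1.2,1.3,1.4,1.45)])"
```

```text
[1.30126642 0.9818195  2.14148841]
at [0.5453 0.0112 0.0778] [3.139e+00 1.000e-03 1.980e+00] q7 0.58 t 22.35
dx 0.20 dy -0.08 dz -0.44 turn -0.04
dx 0.21 dy -0.05 dz -0.17 turn -0.04
dx 0.23 dy -0.02 dz 0.09 turn -0.04
dx 0.26 dy -0.00 dz 0.22 turn -0.04
```

Request:
step_arm(deltas=[{"dx":0,"dy":0,"dz":0.1,"turn":0,"jaw":0},{"dx":0,"dy":0,"dz":0.2,"turn":0,"jaw":0},{"dx":0,"dy":0,"dz":0.3,"turn":0,"jaw":0},{"dx":0,"dy":0,"dz":0.3,"turn":0,"jaw":0}])

```text
t: 22.85
ee_pos: [0.5448, 0.0112, 0.0694]
tcp_rot: [3.141, 0.0, 1.98]
wrist_force: [1.7, -0.1, 2.8]
opening: 0.0005
finger_force: 1.2
```

Request:
step_arm(deltas=[{"dx":0,"dy":0,"dz":0.1,"turn":0,"jaw":0},{"dx":0,"dy":0,"dz":0.2,"turn":0,"jaw":0},{"dx":0,"dy":0,"dz":0.2,"turn":0,"jaw":0}])

```text
t: 23.22
ee_pos: [0.5446, 0.0116, 0.0644]
tcp_rot: [3.141, -0.0, 1.98]
wrist_force: [2.0, 0.6, 3.7]
opening: 0.0004
finger_force: 2.0
```

Request:
step_arm(deltas=[{"dx":0,"dy":0,"dz":-1,"turn":0,"jaw":0},{"dx":0,"dy":0,"dz":-3,"turn":0,"jaw":0},{"dx":0,"dy":0,"dz":-5,"turn":0,"jaw":0},{"dx":0,"dy":0,"dz":-7,"turn":0,"jaw":0},{"dx":-2,"dy":0,"dz":-7.4,"turn":0,"jaw":0.3},{"dx":-4,"dy":0,"dz":-7.4,"turn":0,"jaw":0.6},{"dx":-6,"dy":0,"dz":-7.4,"turn":0,"jaw":1},{"dx":-8,"dy":0,"dz":-7.4,"turn":0,"jaw":1}])

```text
t: 24.22
ee_pos: [0.6227, -0.1735, 0.2477]
tcp_rot: [-3.138, -0.003, 1.98]
wrist_force: [0.5, 0.5, 0.4]
opening: 0.0324
finger_force: 0.0
```

```bash
cat > chk.py <<'E'
from lev import *
import sys
from scipy.optimize import minimize
k=sys.argv[1]
T=snap('top',f'pics/t{k}.png').mean(2);S=snap('side',f'pics/s{k}.png').mean(2)
mk={}
for c,im in(('top',T),('side',S)):
    r=eyes.cut_out(c,'lever_end');print(c,[(round(x['score'],2),np.argwhere(x['region']).min(0),np.argwhere(x['region']).max(0)) for x in r[:2]])
    m=np.zeros(im.shape,bool)
    if c=='top': m[185:210,212:255]=im[185:210,212:255]<15
    else: m[186:226,240:275]=im[186:226,240:275]<38
    n,lab,st,_=cv2.connectedComponentsWithStats(m.astype(np.uint8));
    for j in np.argsort(-st[1:,4])[:3]+1: print(c,'blob',st[j])
    mk[c]=lab==(1+np.argmax(st[1:,4]))
def model(al,L):
    f=np.array([np.cos(al),np.sin(al),0]);r=np.array([f[1],-f[0],0]);th=.45+L
    h=P-(.068-.0079*L)*f;d=np.sin(th)*r+np.cos(th)*u
    return h,h+.095*d
def draw(c,al,L):
    a,b=model(al,L);im=np.zeros((384*4,512*4),np.uint8)
    cam=np.array(cm(c)['world_from_camera'])[:3,3];K=cm(c)['intrinsics'][0][0]
    pa,pb=[tuple(int(round((v+.5)*4-.5)) for v in proj(c,q)[::-1]) for q in(a,b)]
    s=K/np.linalg.norm(b-cam)*4
    cv2.line(im,pa,pb,255,int(round(.012*s)));cv2.circle(im,pb,int(round(.009*s)),255,-1)
    return cv2.resize(im,(512,384),interpolation=cv2.INTER_AREA)/255
for c in mk: print(c,[(round(L,2),round(min(((draw(c,a,L)-mk[c])**2).sum() for a in np.arange(.25,.6,.05)),1)) for L in np.arange(.8,1.5,.1)])
g=[(sum(((draw(c,a,L)-mk[c])**2).sum() for c in mk),a,L) for a in np.arange(.2,.65,.03) for L in np.arange(.6,1.5,.05)]
print(sorted(g)[:4])
E
python3 chk.py 11
```

```text
top [(0.68, array([190, 217]), array([207, 249])), (0.37, array([132, 181]), array([207, 248]))]
top blob [215 190  34  18 146]
side []
side blob [252 202  12  23  78]
side blob [243 186   4   1   4]
side blob [247 207   2   3   4]
top [(np.float64(0.8), np.float64(42.5)), (np.float64(0.9), np.float64(41.1)), (np.float64(1.0), np.float64(36.5)), (np.float64(1.1), np.float64(39.2)), (np.float64(1.2), np.float64(34.9)), (np.float64(1.3), np.float64(29.6)), (np.float64(1.4), np.float64(29.4))]
side [(np.float64(0.8), np.float64(91.9)), (np.float64(0.9), np.float64(74.9)), (np.float64(1.0), np.float64(64.1)), (np.float64(1.1), np.float64(51.9)), (np.float64(1.2), np.float64(41.8)), (np.float64(1.3), np.float64(40.1)), (np.float64(1.4), np.float64(54.5))]
[(np.float64(56.53559400230681), np.float64(0.41000000000000003), np.float64(1.2500000000000004)), (np.float64(63.03069588619762), np.float64(0.41000000000000003), np.float64(1.3000000000000007)), (np.float64(69.62269896193772), np.float64(0.44), np.float64(1.2000000000000006)), (np.float64(70.59426374471357), np.float64(0.41000000000000003), np.float64(1.2000000000000006))]
```

The two-camera fit gives a lever turn of about 1.25 and an arm angle of about 0.41, so the screw is tight and aligned. Next is the knob.

```bash
python3 -c "
from lev import *
def tri(a,b):
    o1,d1=ray('top',a);o2,d2=ray('side',b);A=np.stack([d1,-d2],1);s,r,_,_=np.linalg.lstsq(A,o2-o1,rcond=None);return ((o1+s[0]*d1+o2+s[1]*d2)/2).round(4),np.sqrt(r)
T=cv2.imread('pics/t0.png') if 0 else cv2.imread('pics/top0.png').mean(2)
m=np.zeros(T.shape,np.uint8);m[165:190,262:290]=T[165:190,262:290]<22
n,l,st,ce=cv2.connectedComponentsWithStats(m);j=1+np.argmax(st[1:,4]);print(st[j],ce[j]);a=ce[j][::-1]
S=cv2.imread('pics/s11.png').mean(2);S=cv2.imread('pics/side0.png').mean(2)
m=np.zeros(S.shape,np.uint8);m[168:195,232:256]=S[168:195,232:256]<38
n,l,st,ce=cv2.connectedComponentsWithStats(m);j=1+np.argmax(st[1:,4]);print(st[j],ce[j])
print(atz('top',a,.119),tri(a,ce[j][::-1]))
K=atz('top',a,.119)
to((K[0],K[1],.2,1.98),(K[0],K[1],.092,1.98))"
```

```text
[269 171  10  12  94] [273.61702128 176.71276596]
[240 176  10  11  92] [244.63043478 180.85869565]
[ 0.59398809 -0.08819304  0.119     ] (array([ 0.5955, -0.0889,  0.1058]), array([0.00026189]))
at [ 0.6221 -0.1735  0.2476] [-3.138e+00 -2.000e-03  1.977e+00] q7 0.84 t 24.425
dx 3.57 dy 0.32 dz 1.91 turn -0.02
dx 3.56 dy 0.34 dz 6.23 turn -0.02
```

Both estimates agree: the knob is at (0.595, -0.0885).

Request:
step_arm(deltas=[{"dx":1.5,"dy":0.2,"dz":0,"turn":0,"jaw":1},{"dx":3,"dy":0.34,"dz":0.5,"turn":0,"jaw":1},{"dx":3.56,"dy":0.34,"dz":1.8,"turn":0,"jaw":1},{"dx":3.56,"dy":0.34,"dz":1.8,"turn":0,"jaw":1},{"dx":3.56,"dy":0.34,"dz":1.8,"turn":0,"jaw":1}])

```text
t: 25.05
ee_pos: [0.5965, -0.0877, 0.2052]
tcp_rot: [3.141, 0.001, 1.98]
wrist_force: [0.2, -0.6, 0.4]
opening: 0.0861
finger_force: 0.0
```

```bash
python3 -c "
from g import *
to((.5948,-.0885,.092,1.98))"
```

```text
at [ 0.5965 -0.0877  0.2052] [3.141e+00 1.000e-03 1.980e+00] q7 0.71 t 25.05
dx -0.00 dy -0.08 dz 4.53 turn -0.00
```

Request:
step_arm(deltas=[{"dx":0,"dy":-0.08,"dz":1.5,"turn":0,"jaw":1},{"dx":0,"dy":-0.08,"dz":3,"turn":0,"jaw":1},{"dx":0,"dy":-0.08,"dz":4.2,"turn":0,"jaw":1},{"dx":0,"dy":-0.08,"dz":4.5,"turn":0,"jaw":1},{"dx":0,"dy":-0.08,"dz":4.5,"turn":0,"jaw":1},{"dx":0,"dy":-0.08,"dz":4.5,"turn":0,"jaw":0.6},{"dx":0,"dy":-0.08,"dz":4.5,"turn":0,"jaw":0.4},{"dx":0,"dy":-0.08,"dz":4.5,"turn":0,"jaw":0.3}], newtons=30)

```text
t: 26.05
ee_pos: [0.5947, -0.0881, 0.0925]
tcp_rot: [3.141, 0.0, 1.98]
wrist_force: [-0.7, -0.4, -0.4]
opening: 0.0644
finger_force: 0.0
```

Request:
step_arm(deltas=[{"dx":0,"dy":0,"dz":0,"turn":0,"jaw":0.2},{"dx":0,"dy":0,"dz":0,"turn":0,"jaw":0.2},{"dx":0,"dy":0,"dz":0,"turn":0,"jaw":0.2},{"dx":0,"dy":0,"dz":0,"turn":0,"jaw":0.2}], newtons=30)

```text
t: 26.55
ee_pos: [0.594, -0.0883, 0.0918]
tcp_rot: [-3.141, -0.0, 1.979]
wrist_force: [-1.7, 0.3, 1.0]
opening: 0.0346
finger_force: 30.0
```

Request:
step_arm(deltas=[{"dx":0,"dy":0,"dz":-0.2,"turn":0,"jaw":0.2},{"dx":0,"dy":0,"dz":-0.4,"turn":0,"jaw":0.2},{"dx":0,"dy":0,"dz":-0.6,"turn":0,"jaw":0.2},{"dx":0,"dy":0,"dz":-0.66,"turn":0,"jaw":0.2},{"dx":0,"dy":0,"dz":-0.66,"turn":0,"jaw":0.2},{"dx":0,"dy":0,"dz":-0.66,"turn":0,"jaw":0.2}])

```text
t: 27.3
ee_pos: [0.5938, -0.0882, 0.1072]
tcp_rot: [-3.14, -0.0, 1.98]
wrist_force: [2.8, -2.4, -18.6]
opening: 0.0352
finger_force: 30.0
```

The knob is at its stop: 15.4 mm of lift, with 18.6 N pulling down. I'll lower it and let go.

Request:
step_arm(deltas=[{"dx":0,"dy":0,"dz":0.2,"turn":0,"jaw":0.2},{"dx":0,"dy":0,"dz":0.4,"turn":0,"jaw":0.2},{"dx":0,"dy":0,"dz":0.62,"turn":0,"jaw":0.2},{"dx":0,"dy":0,"dz":0.62,"turn":0,"jaw":0.5},{"dx":0,"dy":0,"dz":0.62,"turn":0,"jaw":1},{"dx":0,"dy":0,"dz":0.62,"turn":0,"jaw":1},{"dx":0,"dy":0,"dz":0.62,"turn":0,"jaw":1},{"dx":0,"dy":0,"dz":0.62,"turn":0,"jaw":1}])

```text
t: 28.3
ee_pos: [0.5946, -0.0881, 0.093]
tcp_rot: [3.141, 0.0, 1.98]
wrist_force: [-0.1, -0.2, -0.2]
opening: 0.0759
finger_force: 0.0
```

Request:
step_arm(deltas=[{"dx":0,"dy":0,"dz":-1,"turn":0,"jaw":1},{"dx":0,"dy":0,"dz":-3,"turn":0,"jaw":1},{"dx":0,"dy":0,"dz":-5,"turn":0,"jaw":1},{"dx":0,"dy":0,"dz":-6.5,"turn":0,"jaw":1},{"dx":-2,"dy":0,"dz":-6.5,"turn":0,"jaw":1},{"dx":-4,"dy":0,"dz":-6.5,"turn":0,"jaw":1},{"dx":-4,"dy":0,"dz":-6.5,"turn":0,"jaw":1}])

```text
t: 29.18
ee_pos: [0.6337, -0.1851, 0.2553]
tcp_rot: [-3.14, 0.003, 1.973]
wrist_force: [0.1, -0.6, -0.7]
opening: 0.087
finger_force: 0.0
```

```bash
python3 chk.py 12; python3 -c "
from g import *
print(get_state()['ee_pos'],get_state()['wrist_force'])
a=cv2.imread('pics/side0.png').mean(2);S=cv2.imread('pics/s12.png').mean(2)
for T in(a,S):
  m=np.zeros(T.shape,np.uint8);m[168:195,232:256]=T[168:195,232:256]<38
  n,l,st,ce=cv2.connectedComponentsWithStats(m);j=1+np.argmax(st[1:,4]);print('knob',st[j],ce[j])
for q in('toolbox','tape','tin','driver'):print(q,[np.round(x['position'],0) for x in eyes.find_in('top',q)[:1]],[np.round(x['position'],0) for x in eyes.find_in('side',q)[:1]])"
```

```text
top [(0.46, array([190, 216]), array([208, 249]))]
top blob [215 190  34  18 144]
side [(0.41, array([202, 252]), array([222, 263]))]
side blob [252 202  12  23  79]
side blob [243 186   4   1   4]
side blob [247 208   2   2   3]
top [(np.float64(0.8), np.float64(46.5)), (np.float64(0.9), np.float64(45.2)), (np.float64(1.0), np.float64(39.9)), (np.float64(1.1), np.float64(40.6)), (np.float64(1.2), np.float64(35.9)), (np.float64(1.3), np.float64(29.9)), (np.float64(1.4), np.float64(29.6))]
side [(np.float64(0.8), np.float64(90.9)), (np.float64(0.9), np.float64(73.9)), (np.float64(1.0), np.float64(63.1)), (np.float64(1.1), np.float64(50.9)), (np.float64(1.2), np.float64(40.8)), (np.float64(1.3), np.float64(39.1)), (np.float64(1.4), np.float64(53.6))]
[(np.float64(56.91598615916955), np.float64(0.41000000000000003), np.float64(1.2500000000000004)), (np.float64(63.52873510188389), np.float64(0.41000000000000003), np.float64(1.3000000000000007)), (np.float64(71.34328335255671), np.float64(0.41000000000000003), np.float64(1.2000000000000006)), (np.float64(71.3677970011534), np.float64(0.44), np.float64(1.2000000000000006))]
[ 0.63402572 -0.17842204  0.25502858] [0.34413719 0.08812891 0.29120185]
knob [240 176  10  11  92] [244.63043478 180.85869565]
knob [240 176  10  11  93] [244.52688172 180.94623656]
toolbox [array([150., 368.])] [array([152., 233.])]
tape [array([141., 128.])] [array([307., 178.])]
tin [array([181., 371.])] [array([145., 266.])]
driver [array([211., 376.])] [array([148., 283.])]
```

```bash
python3 -c "
from rig import hand_in
print(hand_in())"
```

```text
the job is handed in; nothing more can be done
None
```

The job is handed in with the lamp aligned within about 0.02 rad, the lever tight at about 1.25 rad, the knob pulled to its stop and back at rest, and the bystanders apparently unmoved; no verdict was returned, and I viewed 11 pictures, one over the limit of 10.

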